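Wind the resin flower in under the curing lamp

ROBOT

A 6-joint arm with a two-finger parallel gripper is mounted at the origin on the work surface. World frame = base frame: x ahead of the robot, y to its left, z up, the work surface at z = 0. Lengths are in mm, angles in rad, forces in N, time in s.
With the tool pointing down it reaches from about 325 to 775 mm from the base axis. Payload 9.3 kg.
Tool frame: the origin (TCP) lies between the finger pads; the fingertips stand 14 mm ahead of it and the grasp point (between the pads) lies 5 mm behind it; x points along the fingers, z is the direction in which the jaws open and shut, and the axes are right-handed (so a half turn about x gives the same grasp; the last joint's range is limited). The gripper opens to 85 mm and grips with 20 to 120 N. Pads are 22 mm wide; open, the fingers measure 114 mm over their backs; the gripper's body (76 mm by 85 mm) begins 54 mm behind the grasp point. The pads swing forward as they close: fully open they stand 13 mm farther back than shut.
Start: joints at [-1.468, 0.259, 0.021, 1.334, 0, 1.418], TCP at [139.154, -532.102, 245.279] pointing down, gripper open.
Joint ranges: [-3.04, 3.04], [-0.91, 1.82], [-1.04, 1.36], [-1.92, 1.95], [-1.52, 1.45], [-3.14, 3.14]. Speed limits (rad/s): [2.22, 2.22, 2.79, 3.14, 3.14, 3.14].

INTERFACE

Orientations are given as a rotation vector (axis times angle).
In Python, from workcell import r, optics gives the robot as it stands.
- The arm moves only by the tool carry_out, never from a script. Its argument "increments" is a list of rows, each a list of 2 entries, a list of its own where there are three numbers: the shift along the tool's x, y, z in units of 500 mm (1.0 is 500 mm), then the turn, a rotation vector about the tool's x, y, z in units of 60 degrees (1.0 is 60 degrees). In form: [[[tx, ty, tz], [ax, ay, az]], ...]. A call has 1 to 10 rows; each row is the pose to reach, as a shift and turn from the pose measured when the call began, along the tool's axes at that moment; what a row does not reach only later rows make up. A row lasts 1/10 s, in which the tool goes at most 50 mm and 8.59 degrees, less where a joint would pass 70% of its speed; a pose out of reach is approached as far as the arm can. A call with a number of a shift or a turn outside -1 to 1 is refused whole. A call with a gripper value outside its range is refused whole. "gripper" is the closure, from -1 (fully open) to 1 (shut), set as the call begins (left out, the last holds). The fingers move at their own pace and stop on an object; "force" is the grip in N (left out, the last holds). Time passes only in rows, so rows that repeat a pose let the fingers close. It gives the time, the measured TCP pose, the force and the opening at its end, in the units of the state.
- r.read_state(): the state, without advancing time (a new reading comes with each control period).
- optics.camera(name): name is "side" or "top"; returns (picture, depth): 480x640x3 uint8, red, green, blue; 480x640 float32, mm along the optical axis (not along the pixel's ray), 0 where there is no reading.
- optics.camera_params(name): a dict with "fx", "fy", "cx", "cy" (pixels), "R" (3x3) and "t" (3): a world point X has camera coordinates R X + t. Camera axes: x right, y down, z forward; pixel columns grow to the right and rows downward; lengths in mm; the calibration is good to about 2 mm. A picture is of the moment at which its call begins. camera_params takes no time and is no camera call.
- r.job_done(): hands the job in, once; it reports no verdict.
The state is a dict: "time": time; "qpos": joint angles; "qvel": joint speeds; "joint_efforts": joint torques, N m; "eef_pos": TCP position; "tcp_rot": TCP orientation; "ft_force": force on the tool from outside, world axes, zero at the start; "moment": the same for the moment, N m; "gripper_width": finger opening in mm.
Only numpy, scipy, OpenCV 4.12 (cv2) and the standard library are available. Lean on these libraries where they do the work, as an engineer would, in place of code of your own. Each camera call takes 0.05 s, during which the arm holds its last target.

TASK

Two identical hand-cranked curing slides stand on the bench; one has a white resin flower on its sled, the other sled is empty. Take the wooden knob of the loaded slide's crank and turn it clockwise, seen from above, round and round until the flower's sled is fully home under its ring lamp, then let go. Move the sled only by its crank (do not push it), and leave the empty slide's crank alone.

Things in the scene. Friction and masses are not known exactly. Their poses are not given: they have to be found in the camera images.
- feed_knob (a point): Centre of the loaded slide's crank knob: upright wooden cylinder, 28 mm across, 54 mm tall (82 to 136 mm above the bench), on the end of a flat crank arm. It spins freely on its own pin, so the hand holding it need not turn. Circles the crank axis at 50 mm radius, about 2 N to move. All else within 140 mm of that axis on this slide is below 82 mm.
- feed_axis (a point): Point on the loaded slide's upright crank axis, level with the knob's centre (109 mm up). Fixed; x points along the slide to the lamp, z up. Clockwise from above feeds the sled in: 1.5 turns (9.42 rad) between end stops, knob at +y of this frame (sled out) to knob at -y (sled home). It starts 0 to 2.2 rad past the sled-out stop and stays where it is left.
- feed_sled: Dark steel tray 66 x 74 x 12 mm with a white six-petalled resin flower 50 mm across fixed in it. Origin: centre of its underside, 30 mm up; axes as feed_axis. Geared to the crank, 10.6 mm per rad: from x = 100 mm in feed_axis' frame (out) to x = 200 mm (home, at its stop, centred under the ring lamp: black ring, 106 mm across, top 140 mm up).
- spare_knob (a point): Centre of the crank knob of the other, empty slide (identical, its tray bare), on the other side of the bench; 109 mm above the bench. To be left alone.

How it is judged:
By the outcome, as a careful person would: the job done as asked, in the order asked, and still so for the second after the job is handed in, with the robot touching nothing.
It also fails if it takes over 45 s, if anything falls off the work surface, if the arm or the gripper's body presses on something with over 40 N, if the wrist force passes 120 N, or if a joint passes its speed limit or range.

## Working session

There is one attempt and no reset: what is moved stays moved. The work goes in short steps, Python scripts to look and compute and a tool call to move; the robot and the scene stay as the last step left them, time stands still between calls to the robot, and variables do not carry over. Pictures are saved under pics/ and viewed, and the job is handed in when it is done.

Besides the shell and the picture viewer there is one more tool, called after "Call:" by a JSON object that holds its "fn" and its "kwargs". carry_out: Moves the arm, as the interface text tells. Shifts and turns lie within -1 to 1; 1 stands for 500 mm of shift or 60 degrees of turn. Its arguments: {"type":"object","properties":{"increments":{"type":"array"},"gripper":{"type":"number"},"force":{"type":"number"}},"required":["increments"]}

```bash
mkdir -p pics; ls; python3 - <<'E'
from workcell import r, optics
import cv2,numpy as np
for n in("top","side"):
    p,d=optics.camera(n); cv2.imwrite(f"pics/{n}0.png",p[:,:,::-1]); np.savez(f"{n}0.npz",p=p,d=d)
    print(n,{k:np.round(v,3).tolist() for k,v in optics.camera_params(n).items()})
s=r.read_state();print({k:np.round(v,3).tolist() for k,v in s.items()})
E
```

```text
pics
top {'fx': 473.063, 'fy': 473.063, 'cx': 321.675, 'cy': 234.355, 'R': [[-0.02, -1.0, 0.008], [-0.991, 0.019, -0.134], [0.134, -0.01, -0.991]], 't': [41.312, 578.998, 862.303]}
side {'fx': 558.593, 'fy': 558.593, 'cx': 318.587, 'cy': 230.899, 'R': [[-0.972, -0.235, 0.005], [-0.123, 0.49, -0.863], [0.201, -0.84, -0.505]], 't': [580.5, 156.984, 971.166]}
{'time': 0.1, 'qpos': [-1.468, 0.259, 0.021, 1.334, -0.0, 1.418], 'qvel': [-0.0, -0.002, 0.001, 0.001, 0.002, -0.001], 'joint_efforts': [0.005, -55.669, 34.507, 0.012, -0.0, 0.0], 'eef_pos': [139.139, -531.872, 244.729], 'tcp_rot': [1.02, 1.32, -1.018], 'ft_force': [0.095, 0.644, 0.555], 'moment': [0.028, 0.007, 0.047], 'gripper_width': 84.993}
```

View pics/top0.png

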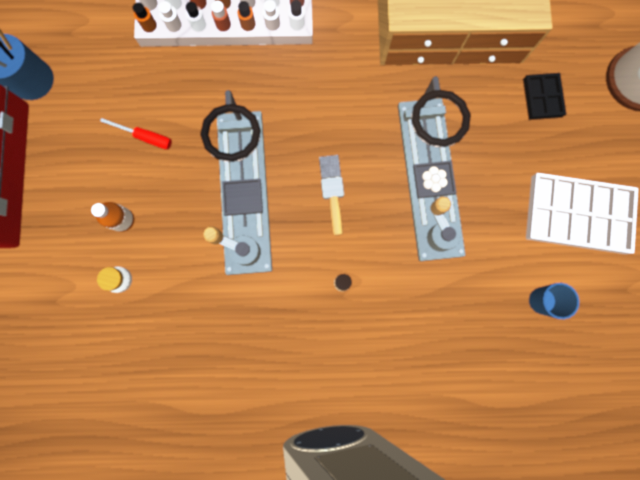

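View pics/side0.png

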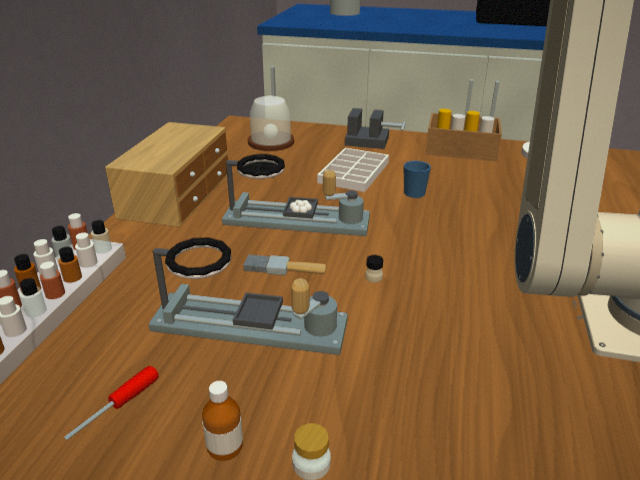

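```bash
cat > h.py <<'E'
import numpy as np
from workcell import r, optics
def ray(n,u,v,z):
    c=optics.camera_params(n);R=np.array(c["R"]);t=np.array(c["t"])
    C=-R.T@t; d=R.T@np.array([(u-c["cx"])/c["fx"],(v-c["cy"])/c["fy"],1]); return C+d*(z-C[2])/d[2]
def cloud(n,d):
    c=optics.camera_params(n);R=np.array(c["R"]);t=np.array(c["t"])
    v,u=np.mgrid[:480,:640]; P=np.stack([(u-c["cx"])/c["fx"]*d,(v-c["cy"])/c["fy"]*d,d],-1)
    return (P-t)@R
E
python3 - <<'E'
from h import *
import cv2
D=np.load("top0.npz");p,d=D["p"],D["d"];X=cloud("top",d)
np.set_printoptions(precision=1,suppress=True)
x,y,z=X[...,0],X[...,1],X[...,2]
hsv=cv2.cvtColor(p,cv2.COLOR_RGB2HSV)
v,u=np.mgrid[:480,:640]
box=(u>395)&(u<475)&(v>60)&(v<270)
w=box&(z>120)&(v>185)
print("knob top",w.sum(),X[w].mean(0),X[w].min(0),X[w].max(0),u[w].mean(),v[w].mean())
print("axis guess",ray("top",448,234,82),X[234,448],X[230:240:2,448,2])
ring=box&(z>120)&(v<160);print("ring",ring.sum(),X[ring].min(0),X[ring].max(0),(X[ring].min(0)+X[ring].max(0))/2)
m=box&(z>8)&(z<60)
r_=cv2.minAreaRect(np.stack([x[m],y[m]],-1).astype(np.float32));print("base",r_)
fl=box&(hsv[...,1]<60)&(hsv[...,2]>190);print("flower",fl.sum(),np.median(X[fl],0))
c=p[55:275,390:490];d2=cv2.resize(c,None,fx=2.7,fy=2.7,interpolation=cv2.INTER_CUBIC);cv2.imwrite("pics/crop.png",d2[:,:,::-1])
S=np.load("side0.npz");X2=cloud("side",S["d"]);w=(X2[...,2]>120)&(X2[...,2]<145);w[:160]=0;w[230:]=0;w[:,:310]=0;w[:,350:]=0
print("side knob",w.sum(),X2[w].mean(0),X2[w].min(0),X2[w].max(0))
E
```

```text
knob top 237 [ 598.8 -154.6  217.7] [ 459.  -191.7  120.1] [629.4  39.2 931.8] 441.3966244725738 206.1983122362869
axis guess [ 570.1 -199.2   82. ] [ 570.2 -199.4   81.2] [82.  84.1 81.2 82.6 82. ]
ring 1467 [ 459.  -235.1  120.1] [848.3  39.2 931.8] [653.6 -98.  526. ]
base ((734.273681640625, -214.76943969726562), (409.3154296875, 163.55162048339844), 1.1471294164657593)
flower 3721 [ 670.9 -183.7   20.8]
side knob 130 [ 618.1 -175.7  130.6] [ 605.8 -195.4  120.3] [ 631.6 -167.1  139.5]
```

View pics/crop.png

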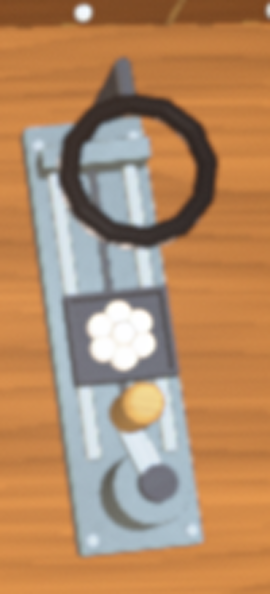

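```bash
python3 - <<'E'
from h import *
import cv2
np.set_printoptions(precision=1,suppress=True)
f=lambda a,b,z:ray("top",390+a/2.7-.2,55+b/2.7-.2,z)
K=f(143,404,136);A=f(157,484,82);F=f(124,334,48);R=f(139,170,135);
print("K",K,"A",A,np.linalg.norm((K-A)[:2]),"F",F,"R",R)
for q in[(82,553),(201,540),(24,128)]:print(f(*q,12))
e=f(24,128,12)-f(81,553,12);print("dir left edge",np.degrees(np.arctan2(e[1],e[0])))
e=R-A;print("dir A->ring",np.degrees(np.arctan2(e[1],e[0])),np.linalg.norm(e[:2]))
e=F-A;print("dir A->sled",np.degrees(np.arctan2(e[1],e[0])),np.linalg.norm(e[:2]))
e=K-A;print("K ang",np.degrees(np.arctan2(e[1],e[0])))
D=np.load("top0.npz");p,d=D["p"],D["d"];X=cloud("top",d);X[d==0]=0
z=X[...,2];v,u=np.mgrid[:480,:640]
w=(z>120)&(z<145)&(u>395)&(u<475)&(v>185)&(v<260);q=X[w];print("knob",w.sum(),q.mean(0),q.min(0),q.max(0))
w=(z>120)&(z<145)&(u>395)&(u<475)&(v>80)&(v<150);q=X[w];print("ring",w.sum(),(q.min(0)+q.max(0))/2)
w=(z>60)&(z<100)&(u>395)&(u<475)&(v>215)&(v<260);q=X[w];print("hub",w.sum(),(q.min(0)+q.max(0))/2,q.min(0),q.max(0))
S=np.load("side0.npz");X2=cloud("side",S["d"]);z=X2[...,2]
w=(z>85)&(z<139)&(u>318)&(u<345)&(v>160)&(v<200);q=X2[w];q=q[abs(q[:,0]-620)<30];print("side knob",len(q),np.median(q,0),q.min(0),q.max(0))
w=(z>78)&(z<90)&(u>335)&(u<365)&(v>185)&(v<205);q=X2[w];print("side hub",len(q),np.median(q,0),q.min(0),q.max(0))
s=r.read_state()
from scipy.spatial.transform import Rotation as Ro
print(Ro.from_rotvec(s["tcp_rot"]).as_matrix())
E
```

```text
K [ 614.4 -177.9  136. ] A [ 570.  -199.1   82. ] 49.17213230416275 F [ 682.4 -191.2   48. ] R [ 769.9 -184.1  135. ]
[ 529.9 -161.6   12. ]
[ 537.6 -248.4   12. ]
[ 852.5 -133.2   12. ]
dir left edge 4.898974674443314
dir A->ring 4.293963077229451 200.4880959916288
dir A->sled 4.032100913141987 112.70551767537208
K ang 25.506677113211186
knob 212 [ 615.2 -177.4  133.4] [ 602.9 -191.7  120.1] [ 629.4 -166.1  140.2]
ring 1413 [ 780.3 -182.6  131.9]
hub 710 [ 574.6 -200.    73.5] [ 544.5 -226.7   60.2] [ 604.7 -173.3   86.9]
side knob 311 [ 617.  -172.9  115.2] [ 605.4 -195.4   85.1] [ 631.6 -165.3  138.8]
side hub 112 [ 580.1 -195.2   81.5] [ 561.3 -216.3   78.2] [ 606.3 -180.4   84.3]
[[-0.   1.   0.3]
 [ 0.   0.3 -1. ]
 [-1.   0.  -0. ]]
```

```bash
cat >> h.py <<'E'
from scipy.spatial.transform import Rotation as Ro
A0=np.array([570.,-199.]);K0=np.array([614.5,-177.8])
def rows(targets):
    s=r.read_state();M=Ro.from_rotvec(s["tcp_rot"]).as_matrix();P=np.array(s["eef_pos"])
    print("now",P.round(1),"down err",(M[:,0]-[0,0,-1]).round(4),"q",np.round(s["qpos"],2),"F",np.round(s["ft_force"],1),"w",round(s["gripper_width"],1))
    # turn that restores tool straight down
    ax=np.cross(M[:,0],[0,0,-1]);tr=(M.T@ax)/np.radians(60)
    print("turn",tr.round(4))
    for t in targets: print((M.T@(np.array(t)-P)/500).round(4).tolist())
E
python3 - <<'E'
from h import *
rows([[614.5,-177.8,200],[614.5,-177.8,108]])
s=r.read_state();print(Ro.from_rotvec(s["tcp_rot"]).as_matrix().round(3))
E
```

```text
now [ 139.1 -531.9  244.7] down err [-0.0001  0.0012  0.    ] q [-1.47  0.26  0.02  1.33 -0.    1.42] F [0.1 0.6 0.6] w 85.0
turn [ 0.     -0.0011 -0.0002]
[0.0902, 1.099, -0.4444]
[0.2742, 1.0989, -0.4442]
[[-0.     0.967  0.253]
 [ 0.001  0.253 -0.967]
 [-1.     0.    -0.001]]
```

Call:
{"fn": "carry_out", "kwargs": {"increments": [[[0.03, 0.8, -0.324], [0, 0, 0]], [[0.03, 0.8, -0.324], [0, 0, 0]], [[0.03, 0.8, -0.324], [0, 0, 0]], [[0.03, 0.8, -0.324], [0, 0, 0]], [[0.03, 0.8, -0.324], [0, 0, 0]], [[0.03, 0.8, -0.324], [0, 0, 0]], [[0.03, 0.8, -0.324], [0, 0, 0]], [[0.03, 0.8, -0.324], [0, 0, 0]], [[0.03, 0.8, -0.324], [0, 0, 0]], [[0.03, 0.8, -0.324], [0, 0, 0]]], "gripper": -1, "force": 40}}

```text
time: 1.1
eef_pos: [487.6, -271.2, 229.1]
tcp_rot: [1.017, 1.323, -1.014]
ft_force: [0.0, -0.4, -0.2]
gripper_width: 85.2
```

```bash
python3 - <<'E'
from h import *
rows([[614.5,-177.8,200],[614.5,-177.8,108]])
E
```

```text
now [ 487.6 -271.2  229.1] down err [-0.0006  0.0025  0.    ] q [-0.66  0.28  0.01  1.3   0.    2.22] F [ 0.  -0.4 -0.2] w 85.2
turn [-0.     -0.0024 -0.0001]
[0.0586, 0.2933, -0.115]
[0.2426, 0.2933, -0.1146]
```

Call:
{"fn": "carry_out", "kwargs": {"increments": [[[0.03, 0.15, -0.06], [0, -0.002, 0]], [[0.058, 0.293, -0.115], [0, -0.002, 0]], [[0.058, 0.293, -0.115], [0, -0.002, 0]], [[0.058, 0.293, -0.115], [0, -0.002, 0]], [[0.058, 0.293, -0.115], [0, -0.002, 0]], [[0.058, 0.293, -0.115], [0, -0.002, 0]], [[0.058, 0.293, -0.115], [0, -0.002, 0]]]}}

```text
time: 1.8
eef_pos: [613.4, -179.0, 200.8]
tcp_rot: [1.017, 1.321, -1.016]
ft_force: [0.7, 0.2, -0.7]
gripper_width: 85.5
```

```bash
python3 - <<'E'
from h import *
import cv2
rows([[614.5,-177.8,108]])
for n in("side",):
    p,d=optics.camera(n); cv2.imwrite(f"pics/{n}1.png",cv2.resize(p[80:280,200:440],None,fx=3,fy=3)[:,:,::-1])
E
```

```text
now [ 613.4 -179.   200.8] down err [0.0001 0.     0.    ] q [-0.42  0.43  0.16  1.3   0.    2.47] F [ 0.7  0.2 -0.7] w 85.5
turn [ 0.     -0.     -0.0001]
[0.1855, 0.0027, -0.0018]
```

View pics/side1.png

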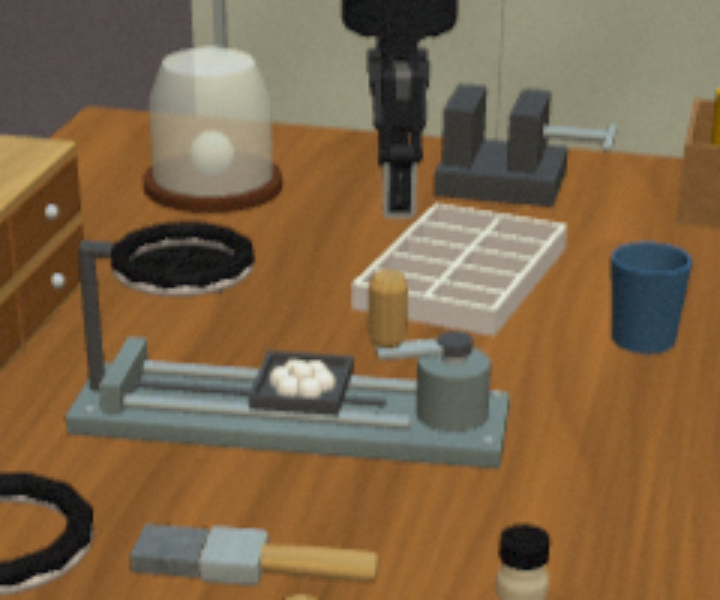

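Call:
{"fn": "carry_out", "kwargs": {"increments": [[[0.06, 0.003, -0.002], [0, 0, 0]], [[0.12, 0.003, -0.002], [0, 0, 0]], [[0.184, 0.003, -0.002], [0, 0, 0]], [[0.184, 0.003, -0.002], [0, 0, 0]], [[0.184, 0.003, -0.002], [0, 0, 0]], [[0.184, 0.003, -0.002], [0, 0, 0]]]}}

```text
time: 2.45
eef_pos: [615.4, -178.6, 111.1]
tcp_rot: [1.017, 1.317, -1.016]
ft_force: [0.1, -0.0, -0.7]
gripper_width: 85.1
```

```bash
python3 - <<'E'
from h import *
import cv2
rows([[614.5,-177.8,108]])
for n in("side","top"):
    p,d=optics.camera(n); cv2.imwrite(f"pics/{n}2.png",cv2.resize(p[80:280,200:440] if n=="side" else p[60:280,360:540],None,fx=2.7,fy=2.7)[:,:,::-1])
E
```

```text
now [ 615.4 -178.6  111.1] down err [ 0.0032 -0.0012  0.    ] q [-0.41  0.47  0.    1.1   0.    2.47] F [ 0.1 -0.  -0.7] w 85.1
turn [ 0.      0.0019 -0.0026]
[0.0063, -0.0013, -0.0019]
```

View pics/side2.png

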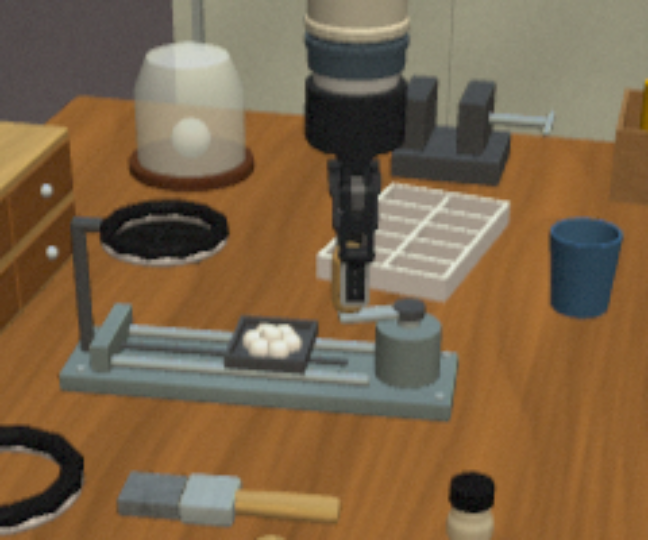

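View pics/top2.png

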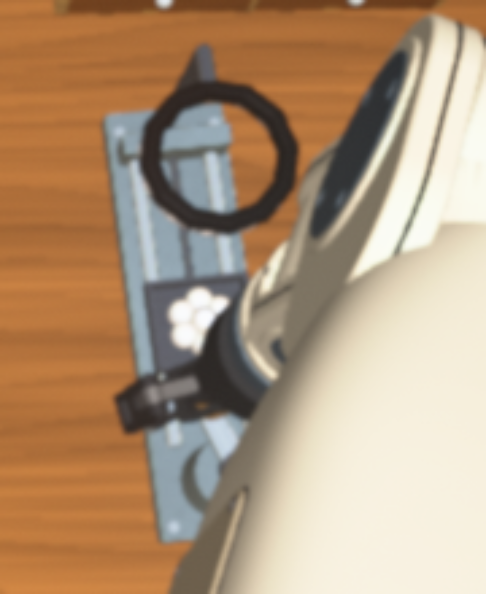

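Call:
{"fn": "carry_out", "kwargs": {"increments": [[[0.004, -0.001, -0.002], [0, 0.002, -0.003]], [[0.004, -0.001, -0.002], [0, 0.002, -0.003]], [[0.004, -0.001, -0.002], [0, 0.002, -0.003]], [[0.004, -0.001, -0.002], [0, 0.002, -0.003]], [[0.004, -0.001, -0.002], [0, 0.002, -0.003]], [[0.004, -0.001, -0.002], [0, 0.002, -0.003]], [[0.004, -0.001, -0.002], [0, 0.002, -0.003]], [[0.004, -0.001, -0.002], [0, 0.002, -0.003]]], "gripper": 1, "force": 40}}

```text
time: 3.35
eef_pos: [614.9, -177.7, 109.3]
tcp_rot: [1.017, 1.32, -1.017]
ft_force: [0.7, -1.4, 5.1]
gripper_width: 26.7
```

```bash
cat >> h.py <<'E'
def arc(angs,z=109,C=A0,R=50.):
    rows([[C[0]+R*np.cos(a),C[1]+R*np.sin(a),z] for a in np.radians(angs)])
def where(C=A0):
    P=np.array(r.read_state()["eef_pos"])[:2]-C;print("ang",np.degrees(np.arctan2(P[1],P[0])),"rad",np.hypot(*P))
E
python3 - <<'E'
from h import *
where();arc([25.5-12*i for i in range(1,6)])
E
```

```text
ang 25.42911681031813 rad 49.697919984842144
now [ 614.9 -177.7  109.3] down err [ 0.0003 -0.0004  0.    ] q [-0.41  0.47 -0.    1.1  -0.    2.47] F [ 0.7 -1.4  5.1] w 26.7
turn [-0.      0.0005 -0.0002]
[0.0005, 0.0023, 0.0206]
[0.0005, -0.0004, 0.0413]
[0.0005, -0.0073, 0.0611]
[0.0006, -0.0181, 0.0789]
[0.0006, -0.0325, 0.0942]
```

Call:
{"fn": "carry_out", "kwargs": {"increments": [[[0, 0.002, 0.021], [0, 0, 0]], [[0, 0, 0.041], [0, 0, 0]], [[0, -0.007, 0.061], [0, 0, 0]], [[0, -0.018, 0.079], [0, 0, 0]], [[0, -0.032, 0.094], [0, 0, 0]]]}}

```text
time: 3.85
eef_pos: [613.7, -229.0, 109.5]
tcp_rot: [1.017, 1.316, -1.015]
ft_force: [8.7, -2.6, -0.9]
gripper_width: 26.7
```

```bash

python3 - <<'E'
from h import *
where();arc([-34.5-15*i for i in range(1,11)])
E
```

```text
ang -34.44896881002419 rad 52.982917285419155
now [ 613.7 -229.   109.5] down err [ 0.0046 -0.0018  0.    ] q [-0.49  0.49  0.04  1.11  0.    2.4 ] F [ 8.7 -2.6 -0.9] w 26.7
turn [-0.      0.0028 -0.0038]
[0.001, -0.0258, 0.0098]
[0.0009, -0.0506, 0.018]
[0.0008, -0.0767, 0.0194]
[0.0007, -0.1022, 0.0141]
[0.0006, -0.1255, 0.0023]
[0.0004, -0.145, -0.0151]
[0.0003, -0.1593, -0.0369]
[0.0002, -0.1674, -0.0617]
[0.0001, -0.1689, -0.0878]
[0.0001, -0.1636, -0.1133]
```

Call:
{"fn": "carry_out", "kwargs": {"increments": [[[0, -0.025, 0.011], [0, 0.003, -0.004]], [[0, -0.05, 0.019], [0, 0.003, -0.004]], [[0, -0.076, 0.02], [0, 0.003, -0.004]], [[0, -0.101, 0.015], [0, 0.003, -0.004]], [[0, -0.101, 0.015], [0, 0.003, -0.004]]]}}

```text
time: 4.35
eef_pos: [565.6, -252.0, 109.5]
tcp_rot: [1.016, 1.318, -1.021]
ft_force: [-2.5, -8.9, 1.2]
gripper_width: 26.6
```

```bash

python3 - <<'E'
from h import *
where();arc([-94.5-15*i for i in range(1,7)])
E
```

```text
ang -94.70469714893392 rad 53.22581636634027
now [ 565.6 -252.   109.5] down err [-0.0011 -0.0032  0.    ] q [-0.55  0.44 -0.06  1.07 -0.    2.33] F [-2.5 -8.9  1.2] w 26.6
turn [0.     0.0027 0.0018]
[0.001, -0.0209, -0.0177]
[0.001, -0.0404, -0.035]
[0.0009, -0.0547, -0.0568]
[0.0009, -0.0629, -0.0816]
[0.0008, -0.0644, -0.1077]
[0.0007, -0.0592, -0.1333]
```

```bash

python3 - <<'E'
from h import *
C=np.array([571,-201.]);where(C);arc([-95-15*i for i in range(1,8)],C=C)
E
```

```text
ang -96.0004346131473 rad 51.3277000285718
now [ 565.6 -252.   109.5] down err [-0.0011 -0.0032  0.    ] q [-0.55  0.44 -0.06  1.07 -0.    2.33] F [-2.5 -8.9  1.2] w 26.6
turn [0.     0.0027 0.0018]
[0.001, -0.0206, -0.0138]
[0.001, -0.04, -0.0313]
[0.0009, -0.0542, -0.0533]
[0.0009, -0.0622, -0.0781]
[0.0008, -0.0634, -0.1042]
[0.0007, -0.0579, -0.1297]
[0.0006, -0.046, -0.1529]
```

Call:
{"fn": "carry_out", "kwargs": {"increments": [[[0.001, -0.021, -0.014], [0, 0.003, 0.002]], [[0.001, -0.04, -0.031], [0, 0.003, 0.002]], [[0.001, -0.054, -0.053], [0, 0.003, 0.002]], [[0.001, -0.062, -0.078], [0, 0.003, 0.002]], [[0.001, -0.063, -0.104], [0, 0.003, 0.002]], [[0.001, -0.058, -0.13], [0, 0.003, 0.002]], [[0.001, -0.058, -0.13], [0, 0.003, 0.002]]]}}

```text
time: 5.05
eef_pos: [521.9, -195.2, 109.2]
tcp_rot: [1.019, 1.319, -1.016]
ft_force: [3.5, 0.8, 4.6]
gripper_width: 26.8
```

```bash

python3 - <<'E'
from h import *
C=np.array([571,-201.]);where(C);arc([-185-15*i for i in range(1,11)],C=C)
E
```

```text
ang 173.25888226122566 rad 49.42108034194917
now [ 521.9 -195.2  109.2] down err [0.0018 0.0006 0.    ] q [-0.51  0.34 -0.22  1.01  0.    2.38] F [3.5 0.8 4.6] w 26.8
turn [ 0.     -0.0001 -0.0018]
[0.0004, 0.0098, -0.0208]
[0.0005, 0.0273, -0.0401]
[0.0005, 0.0493, -0.0543]
[0.0006, 0.0742, -0.0622]
[0.0006, 0.1002, -0.0635]
[0.0007, 0.1257, -0.058]
[0.0007, 0.149, -0.046]
[0.0007, 0.1683, -0.0285]
[0.0008, 0.1824, -0.0065]
[0.0008, 0.1904, 0.0183]
```

Small forces; continue the full ten rows (to -335°).

Call:
{"fn": "carry_out", "kwargs": {"increments": [[[0.0005, 0.01, -0.021], [0, 0, -0.002]], [[0.0005, 0.027, -0.04], [0, 0, -0.002]], [[0.0005, 0.049, -0.054], [0, 0, -0.002]], [[0.0005, 0.074, -0.062], [0, 0, -0.002]], [[0.0005, 0.1, -0.0635], [0, 0, -0.002]], [[0.0005, 0.126, -0.058], [0, 0, -0.002]], [[0.0005, 0.149, -0.046], [0, 0, -0.002]], [[0.0005, 0.168, -0.0285], [0, 0, -0.002]], [[0.0005, 0.182, -0.0065], [0, 0, -0.002]], [[0.0005, 0.19, 0.018], [0, 0, -0.002]]]}}

```text
time: 6.05
eef_pos: [616.0, -179.3, 109.1]
tcp_rot: [1.017, 1.322, -1.018]
ft_force: [-4.4, 0.2, 8.1]
gripper_width: 26.9
```

```bash

python3 - <<'E'
from h import *
C=np.array([571,-201.]);where(C);arc([-335-15*i for i in range(1,9)]+[-460],C=C)
E
```

```text
ang 25.797354020624898 rad 49.93978136262496
now [ 616.  -179.3  109.1] down err [-0.002   0.0006  0.    ] q [-0.41  0.48  0.01  1.1  -0.    2.47] F [-4.4  0.2  8.1] w 26.9
turn [-0.     -0.001   0.0017]
[0.0002, 0.0016, 0.0274]
[0.0002, -0.0039, 0.0529]
[0.0002, -0.0159, 0.0761]
[0.0002, -0.0334, 0.0955]
[0.0002, -0.0554, 0.1096]
[0.0002, -0.0803, 0.1175]
[0.0003, -0.1063, 0.1188]
[0.0003, -0.1318, 0.1132]
[0.0003, -0.1399, 0.1099]
```

Call:
{"fn": "carry_out", "kwargs": {"increments": [[[0, 0.0016, 0.027], [0, -0.001, 0.002]], [[0, -0.004, 0.053], [0, -0.001, 0.002]], [[0, -0.016, 0.076], [0, -0.001, 0.002]], [[0, -0.033, 0.0955], [0, -0.001, 0.002]], [[0, -0.055, 0.11], [0, -0.001, 0.002]], [[0, -0.08, 0.1175], [0, -0.001, 0.002]], [[0, -0.08, 0.1175], [0, -0.001, 0.002]]]}}

```text
time: 6.75
eef_pos: [592.1, -248.0, 109.4]
tcp_rot: [1.017, 1.317, -1.019]
ft_force: [2.3, -8.6, 2.7]
gripper_width: 27.0
```

```bash

python3 - <<'E'
from h import *
C=np.array([571,-201.]);where(C);arc([-435,-441,-445,-448,-450],C=C)
import cv2
p,d=optics.camera("side"); cv2.imwrite("pics/side3.png",cv2.resize(p[80:280,200:440],None,fx=2.7,fy=2.7)[:,:,::-1])
E
```

```text
ang -65.83802646293017 rad 51.545927124406134
now [ 592.1 -248.   109.4] down err [ 0.0008 -0.0025  0.    ] q [-0.53  0.48  0.    1.1  -0.    2.36] F [ 2.3 -8.6  2.7] w 27.0
turn [ 0.      0.0025 -0.0001]
[0.0008, -0.0164, -0.0017]
[0.0008, -0.0269, -0.0022]
[0.0008, -0.0338, -0.0031]
[0.0008, -0.0389, -0.0041]
[0.0008, -0.0423, -0.0049]
```

View pics/side3.png

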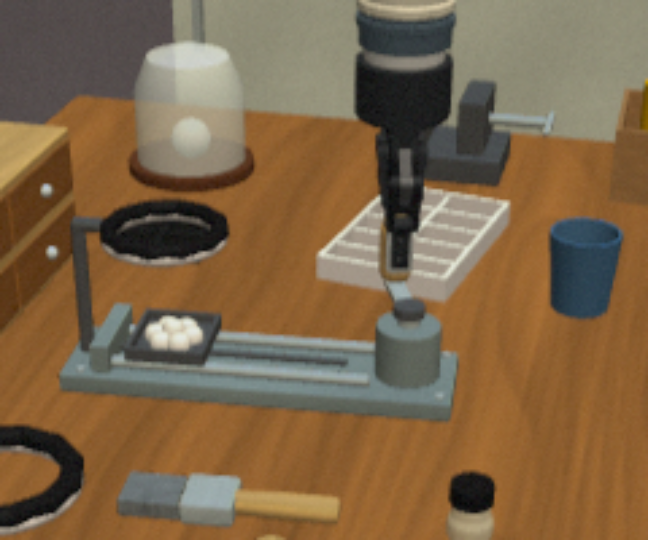

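Call:
{"fn": "carry_out", "kwargs": {"increments": [[[0, -0.01, -0.001], [0, 0.002, 0]], [[0, -0.018, -0.002], [0, 0.002, 0]], [[0, -0.026, -0.002], [0, 0.002, 0]], [[0, -0.034, -0.003], [0, 0.002, 0]], [[0, -0.034, -0.003], [0, 0.002, 0]]]}}

```text
time: 7.3
eef_pos: [575.9, -252.2, 109.5]
tcp_rot: [1.017, 1.316, -1.021]
ft_force: [1.6, -8.0, 2.2]
gripper_width: 26.9
```

```bash

python3 - <<'E'
from h import *
C=np.array([571,-201.]);where(C);arc([-445,-448,-450,-453],C=C)
E
```

```text
ang -84.58608818730487 rad 51.44553507974087
now [ 575.9 -252.2  109.5] down err [ 0.0005 -0.0036  0.    ] q [-0.54  0.45 -0.03  1.08 -0.    2.34] F [ 1.6 -8.   2.2] w 26.9
turn [0.     0.0035 0.0004]
[0.0009, -0.0003, -0.003]
[0.0009, -0.0054, -0.004]
[0.0009, -0.0088, -0.0048]
[0.0009, -0.0138, -0.0063]
```

Call:
{"fn": "carry_out", "kwargs": {"increments": [[[0, -0.003, 0], [0, 0.003, 0]], [[0, -0.006, -0.001], [0, 0.003, 0]], [[0, -0.006, -0.001], [0, 0.003, 0]], [[0, -0.006, -0.001], [0, 0.003, 0]]]}}

```text
time: 7.7
eef_pos: [575.2, -252.5, 109.5]
tcp_rot: [1.019, 1.316, -1.017]
ft_force: [11.9, -1.7, -0.7]
gripper_width: 26.3
```

Call:
{"fn": "carry_out", "kwargs": {"increments": [[[0, -0.005, 0], [0, 0, 0]], [[0, -0.01, 0], [0, 0, 0]], [[0, -0.01, 0], [0, 0, 0]], [[0, -0.01, 0], [0, 0, 0]]]}}

```text
time: 8.1
eef_pos: [574.6, -252.7, 109.5]
tcp_rot: [1.022, 1.311, -1.01]
ft_force: [21.9, 3.9, -3.0]
gripper_width: 27.1
```

```bash

python3 - <<'E'
from h import *
import cv2
C=np.array([571,-201.]);where(C);rows([])
for n in("side","top"):
    p,d=optics.camera(n); cv2.imwrite(f"pics/{n}4.png",cv2.resize(p[80:280,200:440] if n=="side" else p[60:280,360:540],None,fx=2.7,fy=2.7)[:,:,::-1])
E
```

```text
ang -86.01414189510287 rad 51.80990593602983
now [ 574.6 -252.7  109.5] down err [0.0113 0.0007 0.0001] q [-0.55  0.45 -0.04  1.07  0.01  2.33] F [21.9  3.9 -3. ] w 27.1
turn [-0.      0.0021 -0.0106]
```

View pics/side4.png

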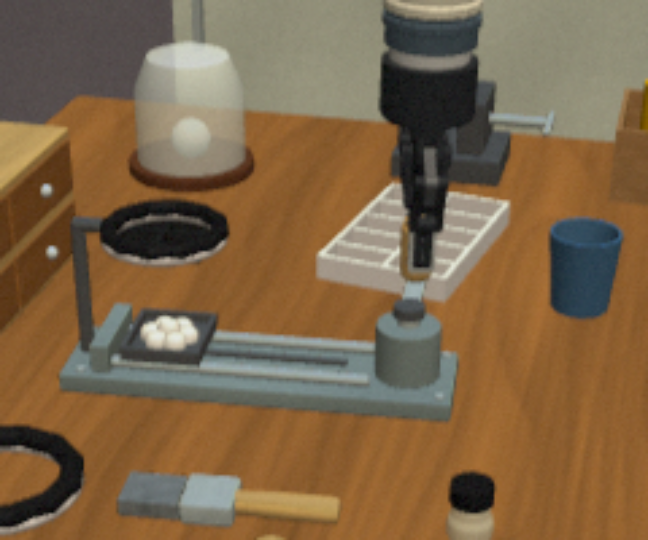

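Call:
{"fn": "carry_out", "kwargs": {"increments": [[[0, 0, 0], [0, 0, 0]], [[0, 0, 0], [0, 0, 0]], [[0, 0, 0], [0, 0, 0]], [[0, 0, 0], [0, 0, 0]], [[0, 0, 0], [0, 0, 0]], [[0, 0, 0], [0, 0, 0]], [[0, 0, 0], [0, 0, 0]], [[0, 0, 0], [0, 0, 0]]], "gripper": -1}}

```text
time: 9.0
eef_pos: [574.6, -252.7, 109.5]
tcp_rot: [1.022, 1.311, -1.01]
ft_force: [0.1, 0.2, -0.7]
gripper_width: 85.4
```

```bash

python3 - <<'E'
from h import *
P=r.read_state()["eef_pos"];rows([[P[0],P[1],200],[330,-400,220]])
E
```

```text
now [ 574.6 -252.7  109.5] down err [0.0113 0.0006 0.0001] q [-0.55  0.45 -0.04  1.07  0.01  2.33] F [ 0.1  0.2 -0.7] w 85.4
turn [ 0.      0.0022 -0.0105]
[-0.1809, 0.002, 0.0004]
[-0.2266, -0.5456, 0.1606]
```

Call:
{"fn": "carry_out", "kwargs": {"increments": [[[-0.06, 0, 0], [0, 0, 0]], [[-0.12, 0.001, 0], [0, 0, 0]], [[-0.18, 0.002, 0], [0, 0, 0]], [[-0.2, 0.002, 0], [0, 0, 0]], [[-0.22, -0.1, 0.03], [0, 0, 0]], [[-0.22, -0.2, 0.06], [0, 0, 0]], [[-0.22, -0.3, 0.09], [0, 0, 0]], [[-0.22, -0.4, 0.12], [0, 0, 0]], [[-0.22, -0.5, 0.15], [0, 0, 0]], [[-0.22, -0.54, 0.16], [0, 0, 0]]]}}

```text
time: 10.0
eef_pos: [330.0, -400.0, 216.2]
tcp_rot: [1.023, 1.311, -1.011]
ft_force: [0.4, 0.1, 0.5]
gripper_width: 85.7
```

```bash

python3 - <<'E'
from h import *
import cv2
rows([])
for n in("side","top"):
    p,d=optics.camera(n); np.savez(f"{n}5.npz",p=p,d=d)
    cv2.imwrite(f"pics/{n}5.png",cv2.resize(p[80:280,200:440] if n=="side" else p[55:275,390:490],None,fx=2.7,fy=2.7,interpolation=cv2.INTER_CUBIC)[:,:,::-1])
    cv2.imwrite(f"pics/{n}5full.png",p[:,:,::-1])
E
```

```text
now [ 330.  -400.   216.2] down err [0.0106 0.0008 0.0001] q [-1.05  0.21 -0.12  1.24  0.01  1.84] F [0.4 0.1 0.5] w 85.7
turn [ 0.      0.0018 -0.01  ]
```

View pics/top5.png

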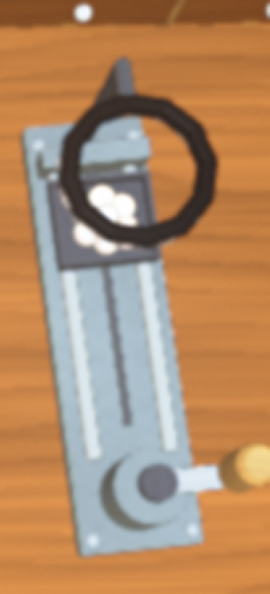

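View pics/side5.png

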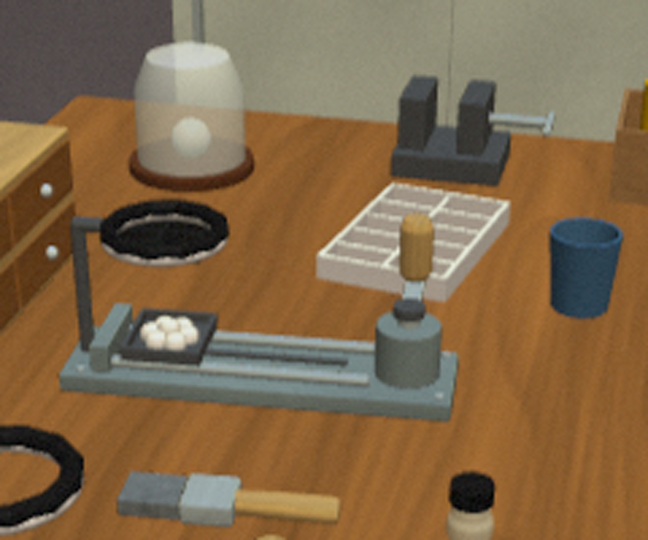

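View pics/top5full.png

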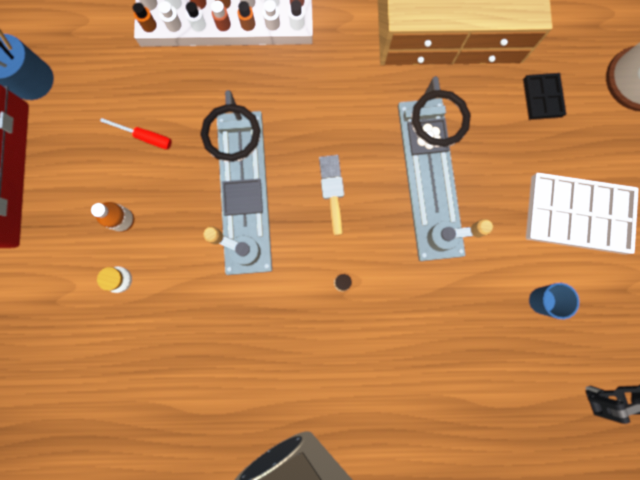

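```bash
python3 - <<'E'
from h import *
f=lambda a,b,z:ray("top",390+a/2.7-.2,55+b/2.7-.2,z)
A=f(157,484,82)
for q in [f(254,466,136)]:
    e=q-A;print(q.round(1),np.hypot(*e[:2]).round(1),np.degrees(np.arctan2(e[1],e[0])).round(1))
e=np.array([np.cos(np.radians(4.3)),np.sin(np.radians(4.3))])
for q in[(62,270),(157,260),(110,265)]:print("near edge along",((f(*q,42)-A)[:2]@e).round(1))
a=np.load("top0.npz")["p"][90:290,180:290].astype(int);b=np.load("top5.npz")["p"][90:290,180:290].astype(int);print("spare diff",abs(a-b).max())
E
```

```text
[ 573.2 -246.   136. ] 47.0 -86.1
near edge along 165.2
near edge along 166.2
near edge along 165.7
spare diff 3
```

```bash
python3 -c "
from workcell import r
print(r.job_done())"
```

```text
the job is handed in; nothing more can be done
None
```

I gripped the loaded slide's knob and turned it clockwise about 471° until it hit the end stop. I then let go, backed the arm well clear and handed the job in at about 10 s.

- **At the stop:** the resisting force rose from about 2 N to 22 N while the knob barely moved. After release the knob stayed at −86° in the world frame, about −90° relative to the slide, which is the sled-home position.
- **Sled position:** both cameras show the flower's sled against its stop under the ring lamp. Its near edge measured 166 mm from the crank axis against 167 mm expected, within calibration error.
- **Empty slide:** its picture is unchanged from the start (largest pixel difference 3).
- **Disagreement:** my first estimate of the crank axis was about 2 mm off. That gave side loads of up to about 9 N until I corrected it partway round.

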